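# Fit the stop collar and hold the jig plate at its pointer

### The arm

A 7-joint arm with a two-finger parallel gripper is mounted at the origin on the work surface. World frame = base frame: x ahead of the robot, y to its left, z up, the work surface at z = 0. Lengths are in m, angles in rad, forces in N, time in s.
With the tool pointing down it reaches from about 0.425 to 0.875 m from the base axis. Payload 4.7 kg.
Tool frame: the origin (TCP) lies midway between the tips of the shut fingers; the grasp point (between the pads) lies 19 mm behind it; x points along the fingers, z is the direction in which the jaws open and shut, and the axes are right-handed (so a half turn about x gives the same grasp; the last joint's range is limited). The gripper opens to 87 mm and grips with 3 to 60 N. Pads are 19 mm wide; open, the fingers measure 117 mm over their backs; the gripper's body (75 mm by 190 mm) begins 51 mm behind the grasp point.
Start: joints at [1.342, 0.321, -0.07, 1.45, 0.023, 1.371, -0.057], TCP at [0.156, -0.631, 0.223] pointing down, gripper open.
Joint ranges: [-2.86, 2.86], [-0.3, 2.09], [-1.38, 1.24], [0.06, 2.45], [-1.56, 4.7], [0.09, 2.05], [-2.69, 2.69]. Speed limits (rad/s): [2.57, 2.57, 3.14, 3.14, 3.14, 3.14, 3.14].

### API

Orientations are given as a rotation vector (axis times angle).
In Python, from bench import ctrl, vision, close_job gives the robot as it stands. The module is installed in compiled form; this text tells all that it offers.
- The arm moves only by the tool servo_tool, never from a script. Its argument "commands" is a list that holds one entry, the list of rows, each a list of 7 numbers: the turn, a rotation vector about the tool's x, y, z in degrees, then the shift along the tool's x, y, z in mm, then the finger opening in mm, from 0 to 87. In form: [[[wx, wy, wz, x, y, z, grip], ...]]. A call has 1 to 5 rows; each row is the pose to reach, as a shift and turn from the pose commanded when the call began, along the tool's axes at that moment; what a row does not reach only later rows make up. A row lasts 1/8 s, in which the tool goes at most 62.5 mm and 10.7 degrees, less where a joint would pass 70% of its speed; a pose out of reach is approached as far as the arm can. A call with a gripper value outside its range is refused whole. The fingers move at their own pace and stop on an object; "newtons" is the grip in N (left out, the last holds). Time passes only in rows, so rows that repeat a pose let the fingers close. It gives the time, the measured TCP pose, the force and the opening at its end, in the units of the state.
- ctrl.get_state(): the state, without advancing time (a new reading comes with each control period).
- vision.get_image(name): name is "scene" or "top" or "wrist"; returns the picture (384x512x3 uint8, red, green, blue); there is no depth.
- vision.camera_info(name): a dict with "fov_y" (degrees; the focal length in pixels is half the picture's height over the tangent of half this angle, whatever the lens; pixels are square), "cx", "cy" (the principal point, pixels), "dist" ([k1, k2, p1, p2, k3] as OpenCV has them; the pictures are not rectified), "pose" (4x4, takes a point from camera to world coordinates). Camera axes: x right, y down, z forward; pixel columns grow to the right and rows downward; lengths in m; the calibration is good to about 2 mm. A picture is of the moment at which its call begins: read the wrist's pose just before it. camera_info takes no time and is no camera call; for the wrist camera it gives the pose at the moment of the call.
- close_job(): hands the job in, once; it reports no verdict.
The state is a dict: "time": time; "joint_positions": joint angles; "qd": joint speeds; "joint_torque": joint torques, N m; "position": TCP position; "tool_rot": TCP orientation; "ft_force": force on the tool from outside, world axes, zero at the start; "torque": the same for the moment, N m; "grip_width": opening from 0.0 (shut) to 1.0 (fully open).
Only numpy, scipy, OpenCV 4.12 (cv2) and the standard library are available. Lean on these libraries where they do the work, as an engineer would, in place of code of your own. Each camera call takes 0.05 s, during which the arm holds its last target. There are 200 camera calls.

### The job

Get the sharpening jig ready: find which of the two steel collars slides over the jig's upright post, leave it on the post fully down on its shoulder, and let the other one stay on the bench. Then take the slotted plate by its handle bar, swing it up until it lines up with the clamped angle pointer, and finish while still holding it there with the gripper, since it drops if let go. Leave the pointer's setting alone, as well as the screwdriver, the jar and the mouse.

Things in the scene. Friction and masses are not known exactly. Their poses are not given: they have to be found in the camera images.
- jig: Shop-made sharpening jig fixed to the bench: dark steel base plate 210 x 290 x 6 mm. Origin on the bench under the middle of the hinge line. Its x axis runs along the hinge, its y axis points from the hinge to the free end of the lowered plate, z up. The upright post stands at y = -120 mm; a thin steel arc rail with the pointer stands beside the plate at x = +100 mm, up to 210 mm high.
- plate_hinge (a point): Middle of the plate's hinge line, 45 mm above the bench; axes as the jig's.
- plate (a joint): Angle of the slotted aluminium plate (120 mm wide, 5 mm thick, reaching 140 mm from the hinge; about 0.5 kg, free hinge, falls back when let go): 0 lying level, growing in rad as its free end swings up, up to 1.35.
- plate_handle (a point): Middle of the handle: a round steel bar 10 mm thick, parallel to the hinge, 195 mm from the hinge line in the plane of the plate, on two side arms 100 mm apart; the open gap between bar and plate edge is 50 mm. 45 mm above the bench when the plate lies level. The point's y axis points away from the hinge along the plate. The round bar can turn between the fingers as the plate swings.
- pointer (a joint): Angle to which the pointer is clamped on the arc rail, in rad, measured as the plate's angle: the plate is at the mark when both values are equal. Stiff, to be left as it is.
- pointer_tip (a point): Outer end of the pointer, a bare brass strip 100 x 8 mm with a dark steel clamp block and wing nut, radial to the hinge line, 195 mm from the hinge line and 80 mm to the jig's x side of the plate's middle (20 mm clear of the plate's side). Its y axis points outwards along the pointer.
- post_seat (a point): Centre of the shoulder at the foot of the upright post, on which the collar comes to rest, 20 mm above the bench (shoulder 32 mm across). The post is 18 mm thick and ends 65 mm above this point, the last 12 mm tapered to 6 mm.
- wide_collar_centre (a point): Centre (half-way up) of the loose plain steel collar that fits: 40 mm outside, 40 mm tall, bore 21 mm right through, 0.2 kg, standing on the bench. z is along the bore.
- narrow_collar_centre (a point): Centre (half-way up) of the loose plain steel collar that does not fit: 40 mm outside, 40 mm tall, bore 13 mm, 0.25 kg, standing on the bench.
- screwdriver: Loose screwdriver with a red handle lying on the bench; to be left alone. Origin at its underside.
- jar: Closed glass jar 60 mm across, 70 mm tall, beyond the jig; to be left alone. Origin at the centre of its underside.
- mouse: Grey computer mouse, 100 x 58 mm, 30 mm high; to be left alone. Origin at the centre of its underside.
Mind the look-alikes: they are no part of the job. Leave any yellow look-alike of the part that bears narrow_collar_centre alone.

How it is judged:
On the way, in this order (a step that is already met when the one before it is completed fails the run):
1. the wide-bored collar is down on the post's shoulder and let go (horizontal distance between wide_collar_centre and post_seat below 0.004 m and z of wide_collar_centre in the frame of post_seat between 0.016 and 0.024 m and contact force between wide_collar and the fingers below 0.1 N), for 0.2 s.
2. the plate is held by the gripper at the pointer's angle (angle between the y axis of plate_handle and the y axis of pointer_tip, either way round below 0.06 rad and contact force between plate and the fingers above 0.5 N), for 0.2 s.
At the end, for the whole second after the job is handed in: Plate at rest within 0.06 rad of the pointer, carried by the fingers (over 0.5 N) and no loose thing; wide collar on the post within 4 mm of its axis and of fully seated, let go; narrow collar on the bench, 30 mm or more from the post axis, let go (all of step 1 and all of step 2 and velocity of joint plate between -0.05 and 0.05 rad/s and contact force between plate and wide_collar below 0.1 N and contact force between plate and narrow_collar below 0.1 N and contact force between plate and screwdriver below 0.1 N and contact force between plate and jar below 0.1 N and contact force between plate and mouse below 0.1 N and height (world z) of narrow_collar_centre below 0.03 m and horizontal distance between narrow_collar_centre and post_seat above 0.03 m and contact force between narrow_collar and the fingers below 0.1 N); the arm keeps its last pose, push and grip.
It fails at once if the pointer is shifted by more than 8 mm (distance of pointer_tip from where it was at the start of the episode above 0.008 m).
It fails at once if the screwdriver, jar or mouse is moved by more than 25 mm (distance of any of screwdriver, jar, mouse from where it was at the start of the episode above 0.025 m).
It also fails if it takes over 61 s, if anything falls off the work surface, if the arm or the gripper's body presses on something with over 40 N, if the wrist force passes 120 N, or if a joint passes its speed limit or range.

## Working session

There is one attempt and no reset: what is moved stays moved. The work goes in short steps, Python scripts to look and compute and a tool call to move; the robot and the scene stay as the last step left them, time stands still between calls to the robot, and variables do not carry over. Pictures are saved under pics/ and viewed, about 8 in all and at most 12, crops included, and the job is handed in when it is done.

Besides the shell and the picture viewer there is one more tool, called after "Request:" in YAML: its name, and indented under it one key for each argument. servo_tool: Moves the arm, as the interface text tells. Its arguments: {"type":"object","properties":{"commands":{"type":"array"},"newtons":{"type":"number"}},"required":["commands"]}

```bash
mkdir -p pics && cat > h.py <<'E'
import numpy as np, cv2
from bench import ctrl, vision
from scipy.spatial.transform import Rotation as R
def cam(n):
    i=vision.camera_info(n); f=192/np.tan(np.radians(i['fov_y'])/2)
    return np.array([[f,0,i['cx']],[0,f,i['cy']],[0,0,1]]),np.array(i['dist'],float),np.array(i['pose'])
def ray(n,uv,c=None):
    K,d,T=c or cam(n)
    p=cv2.undistortPoints(np.array(uv,float).reshape(-1,1,2),K,d).reshape(-1,2)
    v=np.c_[p,np.ones(len(p))]@T[:3,:3].T
    return T[:3,3],v
def onz(n,uv,z,c=None):
    o,v=ray(n,uv,c); return o+v*((z-o[2])/v[:,2])[:,None]
def proj(n,P,c=None):
    K,d,T=c or cam(n); Ti=np.linalg.inv(T)
    return cv2.projectPoints(np.array(P,float).reshape(-1,1,3),cv2.Rodrigues(Ti[:3,:3])[0],Ti[:3,3],K,d)[0].reshape(-1,2)
def shot(n,f):
    im=vision.get_image(n); cv2.imwrite('pics/'+f,im[:,:,::-1]); return im
def st():
    s=ctrl.get_state(); p=np.array(s['position']); r=R.from_rotvec(s['tool_rot']); return s,p,r
def rel(p_t,R_t):
    s,p,r=st(); print('t',s['time'],'shift mm',np.round(r.inv().apply(np.array(p_t)-p)*1e3,1),'rot deg',np.round(np.degrees((r.inv()*R_t).as_rotvec()),1))
E
python3 - <<'E'
from h import *
a=[shot(n,n+'0.png') for n in('scene','top','wrist')]
for n in('scene','top','wrist'): print(n,vision.camera_info(n))
s,p,r=st();print(s['time'],p,r.as_matrix().round(3))
E
```

```text
scene {'fov_y': 45.86605487940562, 'cx': 260.8121481233549, 'cy': 192.1317700350819, 'dist': array([-0.16247279,  0.        ,  0.        ,  0.        ,  0.        ]), 'pose': array([[-6.27264234e-01,  6.17506818e-01, -4.74578666e-01,
         1.15475943e+00],
       [ 7.78805917e-01,  4.96598146e-01, -3.83212246e-01,
         3.98604386e-01],
       [-9.61289484e-04, -6.09980009e-01, -7.92416219e-01,
         9.81052704e-01],
       [ 0.00000000e+00,  0.00000000e+00,  0.00000000e+00,
         1.00000000e+00]])}
top {'fov_y': 48.3524551492958, 'cx': 253.4724973363819, 'cy': 193.05468424904006, 'dist': array([-0.04738196,  0.        ,  0.        ,  0.        ,  0.        ]), 'pose': array([[-0.01647061, -0.97509139,  0.22119108,  0.30292221],
       [-0.99986215,  0.01652711, -0.00159543, -0.02216345],
       [-0.00209996, -0.22118687, -0.97522918,  1.31470272],
       [ 0.        ,  0.        ,  0.        ,  1.        ]])}
wrist {'fov_y': 65.03603848904136, 'cx': 253.45777332455128, 'cy': 193.54361536484717, 'dist': array([0.01409809, 0.        , 0.        , 0.        , 0.        ]), 'pose': array([[ 0.2406063 , -0.93122757, -0.27372217,  0.23124648],
       [-0.97062145, -0.23131001, -0.06625466, -0.61239981],
       [-0.00161651,  0.2816219 , -0.9595241 ,  0.38410521],
       [ 0.        ,  0.        ,  0.        ,  1.        ]])}
0.15 [ 0.1561183  -0.63054661  0.2217231 ] [[-0.     0.971  0.24 ]
 [ 0.001  0.24  -0.971]
 [-1.    -0.    -0.001]]
```

View pics/top0.png

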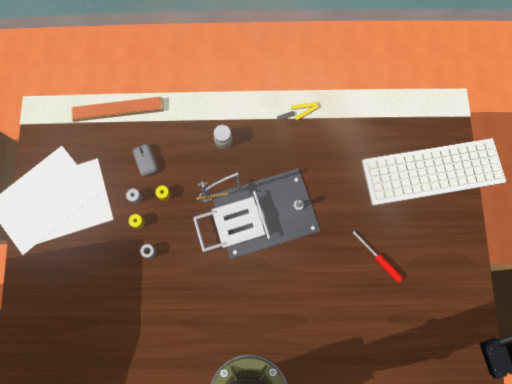

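View pics/scene0.png

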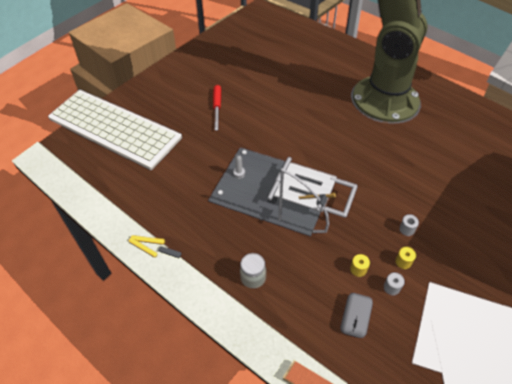

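The top view shows steel collars at (133,196) and (148,251), yellow ones at (162,193) and (136,221), the post at (299,205) and the handle at (200,234). The pointer is near (210,196). I'll enlarge these next.

```bash
python3 - <<'E'
from h import *
t=cv2.imread('pics/top0.png');s=cv2.imread('pics/scene0.png')
a=cv2.resize(t[160:270,115:335],(800,400),interpolation=cv2.INTER_CUBIC)
b=cv2.resize(s[140:300,200:430],(800,557),interpolation=cv2.INTER_CUBIC)
cv2.imwrite('pics/za.png',a);cv2.imwrite('pics/zb.png',b)
for c,z in (((133,196),.04),((148,251),.04),((299,205),.085),((145,160),.03),((222,130),.07)):print(c,onz('top',[c],z).round(3))
E
```

```text
(133, 196) [[0.589 0.345 0.04 ]]
(148, 251) [[0.42  0.293 0.04 ]]
(299, 205) [[ 0.544 -0.157  0.085]]
(145, 160) [[0.707 0.315 0.03 ]]
(222, 130) [[0.787 0.07  0.07 ]]
```

View pics/za.png

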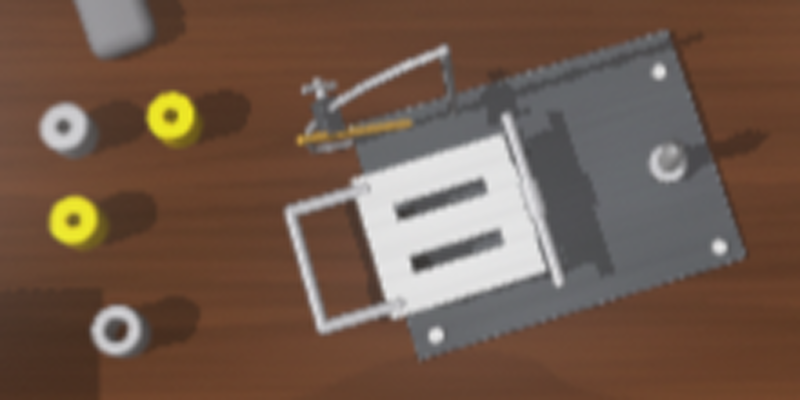

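View pics/zb.png

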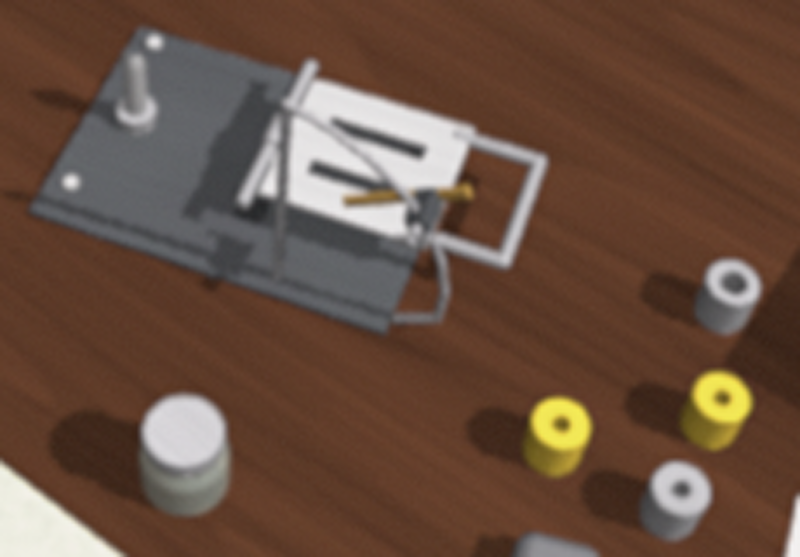

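Enlarged, the wide bore is the collar at za (117,331). The narrow steel one is at (65,128) and has a bore like the yellow ones. The pointer tip is at za (300,140) / zb (470,192) and its inner end at za (411,124) / zb (345,201). Next I triangulate these.

```bash
cat >> h.py <<'E'
def tri(c1,u1,c2,u2):
    A=np.zeros((3,3));b=np.zeros(3);L=[]
    for c,u in((c1,u1),(c2,u2)):
        o,v=ray(None,[u],c);v=v[0]/np.linalg.norm(v[0]);M=np.eye(3)-np.outer(v,v);A+=M;b+=M@o
    return np.linalg.solve(A,b)
E
python3 - <<'E'
from h import *
za=lambda x,y:(115+(x+.5)/3.636-.5,160+(y+.5)/3.636-.5)
zb=lambda x,y:(200+(x+.5)/3.478-.5,140+(y+.5)/3.478-.5)
T=cam('top');S=cam('scene')
C={k:onz(0,[za(*v)],.006,T)[0] for k,v in dict(tr=(667,32),br=(745,258),bl=(420,358)).items()}
print(C,np.linalg.norm(C['br']-C['tr']),np.linalg.norm(C['br']-C['bl']))
y=C['bl']-C['br'];y/=np.linalg.norm(y);yaw=np.arctan2(y[1],y[0]);print('jig y dir',y,np.degrees(yaw))
x=C['tr']-C['br'];print('x dir',x/np.linalg.norm(x), 'expected',[y[1],-y[0]])
print('shoulder top/scene',onz(0,[za(668,163)],.02,T),onz(0,[zb(136,106)],.02,S))
print('post tip',onz(0,[za(671,150)],.085,T),onz(0,[zb(136,60)],.085,S), tri(T,za(669,152),S,zb(136,58)))
t=tri(T,za(300,140),S,zb(470,192));i=tri(T,za(411,124),S,zb(345,201));print('ptr',t,i,np.linalg.norm(t-i),np.degrees(np.arctan2((t-i)[2],np.hypot(*(t-i)[:2]))))
h=[tri(T,za(*a),S,zb(*b)) for a,b in(((290,209),(508,263)),((324,329),(545,157)))];print('handle',h,np.mean(h,0))
print('bore',onz(0,[za(117,330)],.04,T),onz(0,[zb(732,284)],.04,S))
print('hinge ends?',tri(T,za(507,117),S,zb(244,203)),tri(T,za(560,284),S,zb(311,66)))
E
```

```text
{'tr': array([ 0.67761528, -0.16748683,  0.006     ]), 'br': array([ 0.47776023, -0.22578335,  0.006     ]), 'bl': array([0.39842477, 0.0498549 , 0.006     ])} 0.2081838764282282 0.28682844840864546
jig y dir [-0.2765955   0.96098644  0.        ] 106.05711802216648
x dir [0.95999295 0.28002418 0.        ] expected [np.float64(0.9609864361262292), np.float64(0.27659549812209316)]
shoulder top/scene [[ 0.55811258 -0.16219526  0.02      ]] [[ 0.55749844 -0.16235174  0.02      ]]
post tip [[ 0.55595688 -0.15801234  0.085     ]] [[ 0.56289528 -0.15440129  0.085     ]] [ 0.55646846 -0.15833289  0.0784824 ]
ptr [0.55530069 0.13387184 0.14851271] [0.57856247 0.05196653 0.09449379] 0.10083468561115078 32.392594079945475
handle [array([0.51867063, 0.15678447, 0.04534516]), array([0.41916945, 0.12722033, 0.04780978])] [0.46892004 0.1420024  0.04657747]
bore [[0.42231124 0.29627221 0.04      ]] [[0.42642355 0.29746141 0.04      ]]
hinge ends? [ 0.59444167 -0.02529374  0.04418544] [ 0.4538026  -0.06701078  0.04440057]
```

The jig has y direction (-.277,.961), hinge at (.523,-.045), handle at (.469,.142), post at (.557,-.162), and the wide collar is at (.424,.297). The pointer is at about 32.2° = 0.562 rad. Now I move around towards the collar.

Request:
servo_tool:
  commands:
    - [[0, 0, 0, -40, 50, -35, 87], [0, 0, 0, -80, 95, -65, 87], [0, 0, 0, -110, 145, -95, 87], [0, 0, 0, -120, 195, -125, 87], [0, 0, 0, -120, 250, -150, 87]]

```text
time: 0.78
position: [0.3552, -0.4316, 0.3437]
tool_rot: [1.028, 1.311, -1.03]
ft_force: [1.3, -0.9, 0.1]
grip_width: 0.999
```

Request:
servo_tool:
  commands:
    - [[0, 0, 0, 0, 40, -45, 87], [0, 0, 0, 0, 80, -90, 87], [0, 0, 0, 0, 120, -137, 87], [0, 0, 0, 0, 160, -183, 87], [0, 0, 0, 0, 195, -233, 87]]

```text
time: 1.4
position: [0.4878, -0.1576, 0.3417]
tool_rot: [1.028, 1.314, -1.029]
ft_force: [0.2, -0.2, -0.2]
grip_width: 1.001
```

```bash
python3 - <<'E'
from h import *
s,p,r=st();print(p,np.round(s['joint_positions'],2))
rel([.40,.22,.25],r)
E
```

```text
[ 0.48779255 -0.15764524  0.34174486] [ 0.77  0.02 -0.51  1.57  0.01  1.56 -1.07]
t 1.4 shift mm [  91.7    5.5 -387.7] rot deg [0. 0. 0.]
```

Request:
servo_tool:
  commands:
    - [[0, 0, 0, 0, 0, -60, 87], [0, 0, 0, 0, 0, -120, 87], [0, 0, 0, 10, 2, -180, 87], [0, 0, 0, 35, 3, -237, 87], [0, 0, 0, 60, 4, -290, 87]]

```text
time: 2.02
position: [0.4206, 0.1249, 0.2814]
tool_rot: [1.028, 1.313, -1.028]
ft_force: [0.9, 0.6, 0.4]
grip_width: 0.999
```

Request:
servo_tool:
  commands:
    - [[0, 0, 0, 10, 0, -50, 87], [0, 0, 0, 35, 0, -95, 87], [0, 0, 0, 50, 0, -95, 87], [0, 0, 0, 50, 0, -95, 87]]

```text
time: 2.52
position: [0.3979, 0.2141, 0.2309]
tool_rot: [1.027, 1.315, -1.031]
ft_force: [0.6, -1.0, 0.1]
grip_width: 1.001
```

```bash
python3 - <<'E'
from h import *
s,p,r=st();print(p,np.round(s['joint_positions'],2))
print(proj('wrist',[.424,.297,.04]))
shot('wrist','w1.png'); print(cam('wrist')[2].round(4).tolist())
E
```

```text
[0.39789109 0.21409263 0.23090614] [ 0.51 -0.13 -0.97  1.87 -0.11  1.35 -1.76]
[[188.86269934 133.55944117]]
[[0.2391, -0.9315, -0.2742, 0.4739], [-0.971, -0.2293, -0.0678, 0.2322], [0.0003, 0.2825, -0.9593, 0.3941], [0.0, 0.0, 0.0, 1.0]]
```

View pics/w1.png

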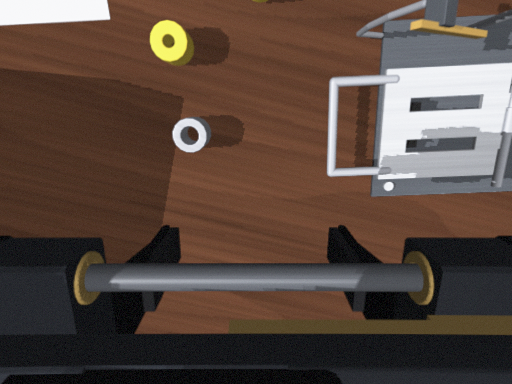

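The wrist view shows the wide collar's ring at (190,134), and its bore is clearly wide. I refine its centre and work out the grasp shift.

```bash
python3 - <<'E'
from h import *
im=cv2.imread('pics/w1.png');T=np.array([[0.2391,-0.9315,-0.2742,0.4739],[-0.971,-0.2293,-0.0678,0.2322],[0.0003,0.2825,-0.9593,0.3941],[0,0,0,1]])
K,d,_=cam('wrist');c=(K,d,T)
g=im.min(2)[105:165,160:225];m=(g>165).astype(np.uint8)
cs,_=cv2.findContours(m,cv2.RETR_CCOMP,cv2.CHAIN_APPROX_NONE)
for q in cs:
    if len(q)>15:
        e=cv2.fitEllipse(q);u=np.array(e[0])+[160,105];P=onz(0,[u],.04,c)[0];print(e,u,P.round(4));
        rel([P[0],P[1],.006],st()[2])
E
```

```text
((29.088764190673828, 29.84026336669922), (31.780864715576172, 33.7874641418457), 139.39080810546875) [189.08876419 134.84026337] [0.4237 0.2965 0.04  ]
t 2.575 shift mm [225.7  44.2 -74.3] rot deg [0. 0. 0.]
((29.0333251953125, 30.010818481445312), (19.2282657623291, 20.47547149658203), 137.2796173095703) [189.0333252  135.01081848] [0.4235 0.2965 0.04  ]
t 2.575 shift mm [225.7  44.  -74.4] rot deg [0. 0. 0.]
```

Request:
servo_tool:
  commands:
    - [[0, 0, 0, 30, 22, -37, 87], [0, 0, 0, 60, 44, -74, 87], [0, 0, 0, 110, 44, -74, 87], [0, 0, 0, 150, 44, -74, 87], [0, 0, 0, 150, 44, -74, 87]]

```text
time: 3.2
position: [0.4226, 0.295, 0.0796]
tool_rot: [1.026, 1.316, -1.035]
ft_force: [0.7, 0.0, 0.5]
grip_width: 1.0
```

```bash
python3 - <<'E'
from h import *
rel([.4236,.2965,.006],st()[2])
E
```

```text
t 3.2 shift mm [73.6  1.8 -1.3] rot deg [0. 0. 0.]
```

Request:
servo_tool:
  commands:
    - [[0, 0, 0, 30, 2, -1, 87], [0, 0, 0, 60, 2, -1, 87], [0, 0, 0, 74, 2, -1, 87], [0, 0, 0, 74, 2, -1, 87], [0, 0, 0, 74, 2, -1, 60]]
  newtons: 30

```text
time: 3.82
position: [0.4264, 0.2995, 0.0095]
tool_rot: [1.031, 1.313, -1.027]
ft_force: [0.6, -0.1, 0.9]
grip_width: 0.953
```

Request:
servo_tool:
  commands:
    - [[0, 0, 0, 0, 0, 0, 45], [0, 0, 0, 0, 0, 0, 36], [0, 0, 0, 0, 0, 0, 36], [0, 0, 0, 0, 0, 0, 36]]

```text
time: 4.32
position: [0.4252, 0.299, 0.008]
tool_rot: [1.028, 1.314, -1.029]
ft_force: [-0.5, -0.5, 0.1]
grip_width: 0.513
```

```bash
python3 - <<'E'
from h import *
s,p,r=st();print(p,s['grip_width']*87,s['ft_force']);rel([.48,.24,.15],r);rel([.557,-.162,.15],r)
E
```

```text
[0.42516851 0.2989674  0.00800816] 44.67239563096141 [-0.52962683 -0.53646137  0.10478973]
t 4.325 shift mm [-142.    39.    70.4] rot deg [0. 0. 0.]
t 4.325 shift mm [-142.    17.1  479.2] rot deg [0. 0. 0.]
```

Request:
servo_tool:
  commands:
    - [[0, 0, 0, 0, 0, 0, 30], [0, 0, 0, 0, 0, 0, 30], [0, 0, 0, 0, 0, 0, 30], [0, 0, 0, 0, 0, 0, 30]]

```text
time: 4.82
position: [0.4252, 0.2987, 0.0079]
tool_rot: [1.028, 1.314, -1.029]
ft_force: [-0.8, -1.8, 2.2]
grip_width: 0.452
```

Request:
servo_tool:
  commands:
    - [[0, 0, 0, -30, 0, 0, 30], [0, 0, 0, -60, 0, 0, 30], [0, 0, 0, -110, 0, 15, 30], [0, 0, 0, -160, 0, 50, 30], [0, 0, 0, -180, 10, 100, 30]]

```text
time: 5.45
position: [0.4594, 0.2062, 0.1905]
tool_rot: [1.028, 1.313, -1.021]
ft_force: [-0.2, 0.2, -2.0]
grip_width: 0.449
```

```bash
python3 - <<'E'
from h import *
s,p,r=st();print(p,s['grip_width']*87,s['ft_force']);rel([.557,-.162,.20],r)
E
```

```text
[0.4593609  0.20624503 0.19052627] 39.02928545427262 [-0.23518657  0.17014142 -1.95572184]
t 5.45 shift mm [ -9.5   4.5 380.9] rot deg [0. 0. 0.]
```

Request:
servo_tool:
  commands:
    - [[0, 0, 0, -50, 0, 20, 30], [0, 0, 0, -70, 0, 70, 30], [0, 0, 0, -70, 0, 130, 30], [0, 0, 0, -70, 2, 190, 30], [0, 0, 0, -70, 3, 250, 30]]

```text
time: 6.08
position: [0.5223, -0.0391, 0.2578]
tool_rot: [1.028, 1.314, -1.028]
ft_force: [0.5, 0.7, -0.5]
grip_width: 0.448
```

Request:
servo_tool:
  commands:
    - [[0, 0, 0, 0, 0, 60, 30], [0, 0, 0, 0, 1, 115, 30], [0, 0, 0, 30, 1, 131, 30], [0, 0, 0, 60, 1, 131, 30], [0, 0, 0, 60, 1, 131, 30]]

```text
time: 6.7
position: [0.5525, -0.1639, 0.1951]
tool_rot: [1.029, 1.32, -1.03]
ft_force: [0.2, -0.7, -2.2]
grip_width: 0.455
```

```bash
python3 - <<'E'
from h import *
s,p,r=st();print(p,s['grip_width']*87,s['ft_force'],np.round(s['joint_positions'],2));rel([.557,-.162,.12],r)
w=shot('wrist','w2.png');t=shot('top','t2.png')
print(proj('wrist',[[.557,-.162,.085],[.557,-.162,.02],list(p)]),proj('top',[[.557,-.162,.085],list(p)]))
cv2.imwrite('pics/w2c.png',np.hstack([w,cv2.resize(t[150:260,240:360],(419,384),interpolation=2)])[:,:,::-1][:, 131:])
E
```

```text
[ 0.55253226 -0.16392543  0.19508422] 39.556101925401066 [ 0.17002405 -0.66377785 -2.18421705] [ 0.98  0.29 -0.87  1.65  0.22  1.32 -1.25]
t 6.7 shift mm [75.1  5.1 -0.5] rot deg [0. 0. 0.]
[[251.97378394 187.27117637]
 [252.26078881 172.59872813]
 [252.36129863 242.65029457]] [[300.52233454 200.52123768]
 [305.61770577 193.76595544]]
```

View pics/w2c.png

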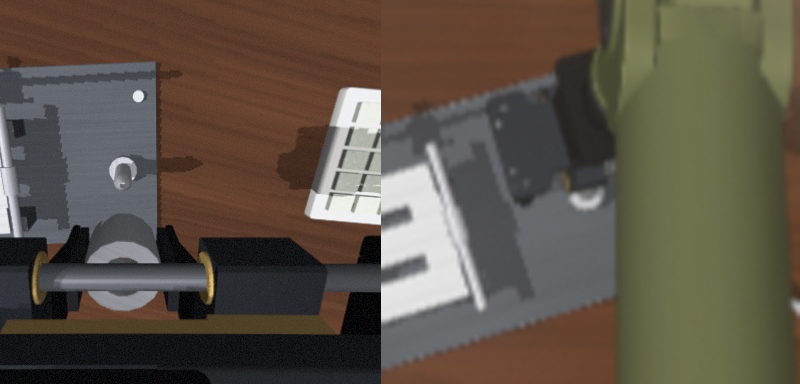

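The wrist picture shows the post tip at (254,183), the shoulder at (254,170), and the held collar with its top ring near (252,285). I compare the collar and the post in the same picture.

```bash
python3 - <<'E'
from h import *
im=cv2.imread('pics/w2.png');g=cv2.cvtColor(im,cv2.COLOR_BGR2GRAY)
c=cam('wrist');s,p,r=st();X=r.as_matrix()
for x in(240,250,254,258):print(x,g[296:318,x])
print('row300',g[300,212:296:2]);print('row225',g[225,212:296:2])
# collar outer bottom-of-ring predictions
for dy in(-.004,-.002,0,.002):
    ctr=p+X[:,1]*dy; ctr[2]=p[2]-.008+.04
    th=np.radians([180,210,150]); 
    P=[ctr+.02*(np.cos(a)*X[:,1]+np.sin(a)*X[:,2]) for a in th]
    print(dy,proj('wrist',P,c).round(1).tolist())
# shoulder
b=g[150:205,225:285];m=(b>150).astype(np.uint8)
cs,_=cv2.findContours(m,0,1);q=max(cs,key=cv2.contourArea);print(cv2.boundingRect(q),cv2.fitEllipse(q))
for rr in(162,166,170,174,178,182,186,188):print(rr,g[rr,234:274])
E
```

```text
240 [149 146 144 143 145 144 147 149 146 144 141 138 111  87  74  72  73  68
  75  74  76  72]
250 [129 149 153 148 147 146 148 141 144 146 148 148 148 143 109  82  83  74
  77  72  66  71]
254 [129 147 151 152 147 148 149 146 144 145 144 145 146 145 121  90  76  77
  79  76  71  76]
258 [130 146 150 152 153 148 149 148 147 146 146 145 148 146 124  92  77  78
  75  77  74  71]
row300 [ 76  81  83  76  74  71  76 116 143 144 146 146 146 147 145 147 144 145
 146 147 151 147 147 153 149 149 149 148 145 148 148 149 152 151 147  86
  67  68  71  72  68  72]
row225 [100 101 101  99 102  96 100  94  63  65  75  65  71  70  72  67  75  76
  73  78  78  77  78  75  79  75  75  77  79  74  71  73  71  78  98 103
  96 101  56  49  51  70]
-0.004 [[253.1, 312.3], [233.3, 307.8], [272.8, 307.8]]
-0.002 [[253.1, 308.9], [233.3, 304.4], [272.9, 304.4]]
0 [[253.1, 305.5], [233.2, 301.0], [273.0, 301.0]]
0.002 [[253.1, 302.1], [233.1, 297.5], [273.0, 297.5]]
(15, 7, 27, 23) ((28.310625076293945, 20.117603302001953), (23.946683883666992, 25.033462524414062), 152.13824462890625)
162 [103 108 105 106 10
[... 620 characters left out ...]
01  74  71
  70  75  71  74]
178 [103 102 106 106  98 101 107 106 120 188 211 163 139 142 147 148 138 133
 129 114 111 109 105 103  93  91  91  92 124 218 212 123  75  68  71  70
  74  74  86  88]
182 [107 110 107 108 107 110 108 106 107 108 118 148 161 160 170 171 169 162
 166 162 153 135 113 111 109 106 100  95  90 103 102 101 103 107 104 102
 104 104 102 103]
186 [106 106 107 106 105 106 104 105 106 104 106 109 145 158 166 174 162 112
 101 104 104 103 108 112 107 100  91  87  99 102 104 103 102 101 100 100
 102 101 101 102]
188 [107 105 103 107 110 104 105 107 105 108 106 106 106 120 137 145 155 156
 140 122 115 108 107 102  91  86  98 107 106 108 104 106 105 105 106 105
 103 105 105 103]
```

```bash
python3 - <<'E'
from h import *
P=onz('wrist',[(253.6,170)],.02)[0];print(P)
s,p,r=st();X=r.as_matrix();c=p-.0025*X[:,1];print('collar',c, 'shift needed',(r.inv().apply(P-c)*1e3).round(1))
print(np.degrees(np.arctan2(X[0,1]*.277-X[1,1]*.961,X[0,1]*.961+X[1,1]*.277)), 'tilt',X[:,0])
E
```

```text
[ 0.56034295 -0.16276274  0.02      ]
collar [ 0.55236803 -0.16446634  0.19850659] shift needed [178.5   8.    0.3]
2.108776417648375 tilt [ 6.00367718e-04  3.10051757e-04 -9.99999772e-01]
```

Request:
servo_tool:
  commands:
    - [[0, 0, 0, 30, 7, 0, 30], [0, 0, 0, 60, 7, 0, 30], [0, 0, 0, 60, 7, 0, 30], [0, 0, 0, 60, 7, 0, 30], [0, 0, 0, 60, 7, 0, 30]]

```text
time: 7.42
position: [0.5625, -0.163, 0.1401]
tool_rot: [1.029, 1.311, -1.027]
ft_force: [0.1, 0.2, -2.4]
grip_width: 0.45
```

```bash
python3 - <<'E'
from h import *
s,p,r=st();print(p);w=shot('wrist','w3.png');print(st()[1]);X=r.as_matrix()
g=cv2.cvtColor(w,cv2.COLOR_RGB2GRAY);c=cam('wrist')
cv2.imwrite('pics/w3c.png',cv2.resize(w[100:330,190:320],None,fx=2.6,fy=2.6,interpolation=2)[:,:,::-1])
for dy in(-.004,-.002,0):
    ctr=p+X[:,1]*dy; ctr[2]=p[2]-.008+.04
    print(dy,proj('wrist',[ctr-.02*X[:,1]],c).round(1).tolist())
print('col254',g[298:320,254])
for z in(.02,.085):print(z,proj('wrist',[.5585,-.1625,z],c))
for rr in range(120,216,5):print(rr,g[rr,228:282:2])
E
```

```text
[ 0.56248577 -0.16304067  0.14005716]
[ 0.5622186  -0.16306141  0.13968534]
-0.004 [[253.3, 312.2]]
-0.002 [[253.3, 308.8]]
0 [[253.3, 305.4]]
col254 [154 156 153 153 150 148 150 148 147 151 152 150 123  85  70  74  73  72
  76  73  73  68]
0.02 [[251.57483859 191.79263811]]
0.085 [[251.20603127 215.0014391 ]]
120 [107 108 108 109 109 110 106 112 110 110 108 107 104 106 110 104 108 106
 108 103 107 108 110 106 110 106 107]
125 [105 105 109 106 106 109 105 102 106 110 109 113 107 109 104 109 106 107
 110 107 108 110 109 109 107 105 106]
130 [107 107 108 110 106 106 107 105 108 110 114 109 108 110 112 112 110 109
 111 112 110 111 112 111 108 111 106]
135 [103 106 108 104 105 104 107 104 109 106 106 107 106 107 105 105 103 106
 104 105 110 107 109 100 110 104 105]
140 [107 110 106 103 104 108 107 104 103 106 100 105 107 107 105 108 106 107
 107 111 107 105 105 107 106 109 109]
145 [108 107 109 110 111 109 109 112 112 111 113 113 111 111 111 113 106 110
 110 113 109 111 107 108 107 110 110]
150 [106 107 105 105 102 100 105 103 107 107 106 107 106 108 106 105 105 108
 104 108 111 105 109 
[... 811 characters left out ...]
9  74  77]
190 [112 111 109 112 216 207 220 211 130 122 105  94  85  88  87  85 159 157
 159 150  75  68  74  79  69  75  73]
195 [111 112 111 117 220 209 222 162 125 114 102  94  91  86  84  82  98 154
 155 153  78  71  75  75  79  73  74]
200 [105 107 106 103 112 208 219 141 126 114 100  90  89  93  94  87  94 161
 160  79  76  71  78  79 104 109 107]
205 [108 109 110 113 109 110 123 135 134 133 123 107 103 102  94  87  88 114
 100 107 106 109 108 106 106 103 103]
210 [108 109 110 109 110 110 133 155 165 162 147 128 123 107 101 101  97  99
 105 105 105 105 105 104 108 104 106]
215 [108 108 107 108 106 106 110 131  88  70  70  71  74  78  77  80  79  77
  83 103 112 108 107 111 111 109 109]
```

View pics/w3c.png

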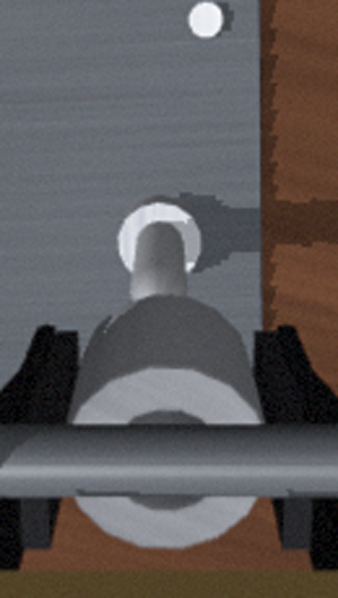

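Request:
servo_tool:
  commands:
    - [[0, 0, 0, 15, -1.5, -2, 30], [0, 0, 0, 35, -1.5, -2, 30], [0, 0, 0, 50, -1.5, -2, 30], [0, 0, 0, 58, -1.5, -2, 30], [0, 0, 0, 64, -1.5, -2, 30]]

```text
time: 8.1
position: [0.5592, -0.1611, 0.0733]
tool_rot: [1.028, 1.315, -1.029]
ft_force: [-0.2, 0.3, -1.4]
grip_width: 0.453
```

Request:
servo_tool:
  commands:
    - [[0, 0, 0, 6, 0, 0, 30], [0, 0, 0, 10, 0, 0, 30], [0, 0, 0, 10, 0, 0, 30]]

```text
time: 8.48
position: [0.5592, -0.1613, 0.0638]
tool_rot: [1.028, 1.314, -1.029]
ft_force: [0.2, -0.3, -2.3]
grip_width: 0.451
```

It is sliding on freely.

Request:
servo_tool:
  commands:
    - [[0, 0, 0, 12, 0, 0, 30], [0, 0, 0, 22, 0, 0, 30], [0, 0, 0, 30, 0, 0, 30], [0, 0, 0, 34, 0, 0, 30], [0, 0, 0, 34, 0, 0, 30]]

```text
time: 9.1
position: [0.5591, -0.1611, 0.0296]
tool_rot: [1.028, 1.315, -1.029]
ft_force: [0.8, -0.8, -1.6]
grip_width: 0.451
```

Request:
servo_tool:
  commands:
    - [[0, 0, 0, 1, 0, 0, 30], [0, 0, 0, 2, 0, 0, 30], [0, 0, 0, 2, 0, 0, 30]]

```text
time: 9.48
position: [0.5592, -0.1614, 0.028]
tool_rot: [1.028, 1.314, -1.029]
ft_force: [-0.6, -1.1, -2.4]
grip_width: 0.452
```

Request:
servo_tool:
  commands:
    - [[0, 0, 0, 1, 0, 0, 30], [0, 0, 0, 1, 0, 0, 30]]

```text
time: 9.72
position: [0.5593, -0.1614, 0.0279]
tool_rot: [1.028, 1.314, -1.029]
ft_force: [-2.8, 0.3, 4.9]
grip_width: 0.452
```

Request:
servo_tool:
  commands:
    - [[0, 0, 0, 1, 0, 0, 30], [0, 0, 0, 1, 0, 0, 30]]

```text
time: 9.98
position: [0.5593, -0.1613, 0.0279]
tool_rot: [1.027, 1.314, -1.03]
ft_force: [-5.1, -0.1, 11.6]
grip_width: 0.449
```

Seated at z 0.0279, with contact force rising. I release and retreat upwards.

Request:
servo_tool:
  commands:
    - [[0, 0, 0, -2, 0, 0, 50], [0, 0, 0, -2, 0, 0, 70], [0, 0, 0, -2, 0, 0, 87], [0, 0, 0, -2, 0, 0, 87], [0, 0, 0, -2, 0, 0, 87]]

```text
time: 10.6
position: [0.5592, -0.1613, 0.0279]
tool_rot: [1.028, 1.314, -1.029]
ft_force: [-0.5, 0.2, -0.7]
grip_width: 0.932
```

Request:
servo_tool:
  commands:
    - [[0, 0, 0, -30, 0, 0, 87], [0, 0, 0, -80, 0, 0, 87], [0, 0, 0, -130, 0, 0, 87], [0, 0, 0, -180, 0, 0, 87], [0, 0, 0, -220, 0, -30, 87]]

```text
time: 11.22
position: [0.5524, -0.1346, 0.2499]
tool_rot: [1.032, 1.311, -1.032]
ft_force: [1.5, -0.2, 0.3]
grip_width: 1.002
```

Request:
servo_tool:
  commands:
    - [[0, 0, 0, 0, -10, -60, 87], [0, 0, 0, 0, -20, -120, 87], [0, 0, 0, 0, -20, -180, 87], [0, 0, 0, 0, -20, -180, 87]]

```text
time: 11.72
position: [0.4882, 0.0436, 0.2485]
tool_rot: [1.021, 1.316, -1.022]
ft_force: [1.1, -0.2, 0.5]
grip_width: 0.998
```

```bash
python3 - <<'E'
from h import *
s,p,r=st();print(p,s['grip_width'])
a=shot('scene','s4.png');w=shot('wrist','w4.png')
print(proj('wrist',[.469,.142,.045]),proj('scene',[[.558,-.1625,.06],[.469,.142,.045]]), cam('wrist')[2].round(4).tolist())
A=cv2.resize(a[140:290,215:375],(500,469),interpolation=2)
cv2.imwrite('pics/c4.png',np.hstack([A,cv2.resize(w[:,80:380],(300,384))[:, :] if 0 else np.pad(w[:,150:450],((0,85),(0,0),(0,0)))])[:,:,::-1])
E
```

```text
[0.48816781 0.04357772 0.24851416] 0.9980776706672038
[[166.77407029 165.93932602]] [[238.01070752 160.64140691]
 [350.2529487  199.90075087]] [[0.2419, -0.9312, -0.2726, 0.5643], [-0.9703, -0.2317, -0.0697, 0.0566], [0.0017, 0.2814, -0.9596, 0.4106], [0.0, 0.0, 0.0, 1.0]]
```

View pics/c4.png

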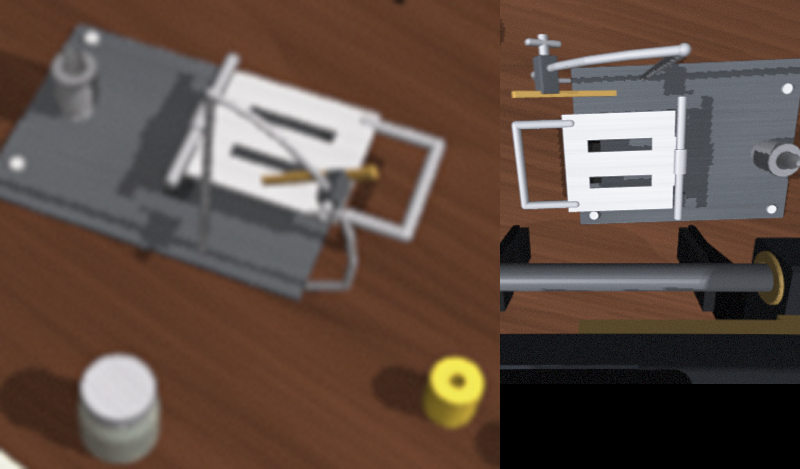

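The collar sits on the post. The handle bar in the wrist view runs from (166,124) to (174,207). The pointer runs from (162,94) to (266,93) in the wrist view and from crop (263,181) to (378,172) in the scene view.

```bash
python3 - <<'E'
from h import *
T=np.array([[0.2419,-0.9312,-0.2726,0.5643],[-0.9703,-0.2317,-0.0697,0.0566],[0.0017,0.2814,-0.9596,0.4106],[0,0,0,1]])
K,d,_=cam('wrist');c=(K,d,T)
h=onz(0,[(166,124),(174,207)],.045,c);print(h,h.mean(0),np.linalg.norm(h[0]-h[1]))
sc=lambda x,y:(215+(x+.5)/3.125-.5,140+(y+.5)/3.125-.5)
S=cam('scene');t=tri(c,(162.5,94),S,sc(378,172));i=tri(c,(266,93),S,sc(263,181));print(t,i,np.linalg.norm(t-i),np.degrees(np.arcsin((t-i)[2]/np.linalg.norm(t-i))),np.degrees(np.arcsin((t[2]-.045)/.195)))
s,p,r=st();tx=np.array([0,0,-1.]);ty=np.array([.961,.277,0]);tz=np.cross(tx,ty)
m=h.mean(0);m=(m+[.469,.142,.045])/2;rel([m[0],m[1],.10],R.from_matrix(np.c_[tx,ty,tz]))
E
```

```text
[[0.51860615 0.15109866 0.045     ]
 [0.4184746  0.1243939  0.045     ]] [0.46854037 0.13774628 0.045     ] 0.10363142154099599
[0.55324906 0.13342844 0.14586703] [0.57756744 0.04904976 0.09105954] 0.10351332113725803 31.96984434551228 31.149094036170734
t 11.825 shift mm [ 148.     4.7 -104.3] rot deg [-2.1  0.1 -0. ]
```

Request:
servo_tool:
  commands:
    - [[-1, 0, 0, 30, 2, -35, 50], [-2, 0, 0, 70, 4, -70, 50], [-2, 0, 0, 110, 5, -104, 50], [-2, 0, 0, 140, 5, -104, 50], [-2, 0, 0, 140, 5, -104, 50]]

```text
time: 12.45
position: [0.4678, 0.1383, 0.1057]
tool_rot: [1.001, 1.332, -1.006]
ft_force: [0.0, 0.2, -0.3]
grip_width: 0.591
```

```bash
python3 - <<'E'
from h import *
tx=np.array([0,0,-1.]);ty=np.array([.961,.277,0]);tz=np.cross(tx,ty)
s,p,r=st();print(p,s['grip_width']*87,np.round(s['joint_positions'],2))
rel([.469,.140,.027],R.from_matrix(np.c_[tx,ty,tz]))
E
```

```text
[0.46780405 0.13832992 0.10574188] 51.381997690243814 [ 0.69  0.21 -1.11  1.95  0.21  1.11 -1.8 ]
t 12.45 shift mm [78.7  2.  -1.1] rot deg [-0.2 -0.1  0.3]
```

Request:
servo_tool:
  commands:
    - [[0, 0, 0, 30, 1, -1, 50], [0, 0, 0, 55, 1, -1, 50], [0, 0, 0, 70, 1, -1, 50], [0, 0, 0, 78, 1, -1, 50], [0, 0, 0, 78, 1, -1, 50]]
  newtons: 20

```text
time: 13.08
position: [0.4703, 0.1409, 0.0303]
tool_rot: [1.003, 1.327, -1.003]
ft_force: [0.2, 0.4, -0.4]
grip_width: 0.573
```

Request:
servo_tool:
  commands:
    - [[0, 0, 0, 0, 0, 0, 35], [0, 0, 0, 0, 0, 0, 20], [0, 0, 0, 0, 0, 0, 2], [0, 0, 0, 0, 0, 0, 2], [0, 0, 0, 0, 0, 0, 2]]

```text
time: 13.7
position: [0.47, 0.1406, 0.03]
tool_rot: [1.001, 1.327, -1.003]
ft_force: [-0.8, 0.7, 0.2]
grip_width: 0.108
```

Request:
servo_tool:
  commands:
    - [[0, 0, 0, 0, 0, 0, 2], [0, 0, 0, 0, 0, 0, 2], [0, 0, 0, 0, 0, 0, 2], [0, 0, 0, 0, 0, 0, 2]]

```text
time: 14.2
position: [0.47, 0.1407, 0.03]
tool_rot: [1.002, 1.327, -1.003]
ft_force: [-0.0, -3.4, 2.1]
grip_width: 0.101
```

Request:
servo_tool:
  commands:
    - [[0, 0, 0, -7, 0, 0, 2], [0, 0, 0, -20, 0, 1, 2], [0, 0, 0, -34, 0, 3, 2], [0, 0, 0, -47, 0, 6, 2], [0, 0, 0, -54, 0, 7.6, 2]]
  newtons: 30

```text
time: 14.82
position: [0.472, 0.1333, 0.0847]
tool_rot: [1.002, 1.327, -1.003]
ft_force: [2.5, -3.5, -5.2]
grip_width: 0.099
```

Request:
servo_tool:
  commands:
    - [[0, 0, 0, -13, 0, 4.2, 2], [0, 0, 0, -26, 0, 9.3, 2], [0, 0, 0, -38, 0, 15.2, 2], [0, 0, 0, -49.5, 0, 22, 2], [0, 0, 0, -49.5, 0, 22, 2]]

```text
time: 15.45
position: [0.478, 0.1129, 0.1342]
tool_rot: [1.003, 1.328, -1.002]
ft_force: [2.0, -0.9, -3.6]
grip_width: 0.107
```

```bash
python3 - <<'E'
from h import *
s,p,r=st();print(p,s['ft_force'],s['grip_width']*87)
a=shot('scene','s5.png');t=shot('top','t5.png')
A=cv2.resize(a[140:260,250:390],(466,400),interpolation=2);B=cv2.resize(t[160:270,190:282],(334,400),interpolation=2)
cv2.imwrite('pics/c5.png',np.hstack([A,B])[:,:,::-1])
E
```

```text
[0.4779661  0.11292751 0.13423052] [ 2.03896006 -0.94927685 -3.59842967] 9.325491141900018
```

View pics/c5.png

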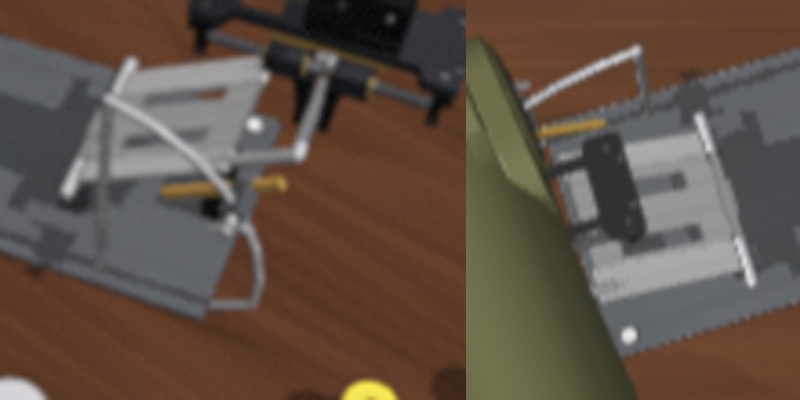

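The scene crop shows the handle corner at (300,151) and the pointer from (165,190) to (284,184). I intersect the rays with their known jig x planes to compare the angles.

```bash
python3 - <<'E'
from h import *
f=466/140;q=lambda x,y:(250+(x+.5)/f-.5,140+(y+.5)/f-.5)
H=np.array([.523,-.0455,.045]);J=np.array([[.961,.277,0],[-.277,.961,0],[0,0,1]])
def on(px,x):
    o,v=ray('scene',[px]);o=J@(o-H);v=J@v[0];P=o+v*(x-o[0])/v[0];return P.round(4),np.hypot(P[1],P[2]).round(4),np.degrees(np.arctan2(P[2],P[1])).round(2)
for n,px,x in(('corner',(300,151),.05),('plate corner',(225,162),.06),('tip',(284,184),.08),('inner',(163,191),.08),('hinge end',(68,190),.075)):print(n,on(q(*px),x))
s0=cv2.imread('pics/s4.png')
g=lambda a:(np.array([.523,-.0455,.045])+J.T@np.array([.05,.195*np.cos(a),.195*np.sin(a)]))
for a in(28,30,32,34):print(a,(proj('scene',g(np.radians(a)))-[250,140])*f)
E
```

```text
corner (array([0.05  , 0.1666, 0.1058]), np.float64(0.1974), np.float64(32.43))
plate corner (array([0.06  , 0.1166, 0.0803]), np.float64(0.1416), np.float64(34.57))
tip (array([0.08  , 0.1644, 0.1026]), np.float64(0.1938), np.float64(31.99))
inner (array([0.08  , 0.0782, 0.0504]), np.float64(0.0931), np.float64(32.79))
hinge end (array([0.075 , 0.0016, 0.0063]), np.float64(0.0065), np.float64(75.46))
28 [[303.64823497 164.73581567]]
30 [[300.3705453  158.16088881]]
32 [[296.76540422 151.5519711 ]]
34 [[292.83490529 144.91944438]]
```

Plate at 32.4° against the pointer's 32.0–32.8°, so they are aligned within tolerance. I let it settle, then hand in.

Request:
servo_tool:
  commands:
    - [[0, 0, 0, 0, 0, 0, 2], [0, 0, 0, 0, 0, 0, 2], [0, 0, 0, 0, 0, 0, 2], [0, 0, 0, 0, 0, 0, 2], [0, 0, 0, 0, 0, 0, 2]]

```text
time: 16.18
position: [0.4778, 0.1133, 0.1335]
tool_rot: [1.002, 1.329, -1.002]
ft_force: [1.1, 1.8, -3.3]
grip_width: 0.099
```

```bash
python3 -c "
from bench import ctrl,close_job
s=ctrl.get_state();print(s['position'],s['ft_force'],s['grip_width'],max(map(abs,s['qd'])));print(close_job())"
```

```text
[0.47783022 0.11332639 0.1335328 ] [ 1.07421732  1.79586973 -3.34338094] 0.09920323921624837 0.001485130177065076
the job is handed in; nothing more can be done
None
```

The wide-bored collar is on the post and released. The plate is held by its handle bar at the pointer's angle, and I handed the job in at about 16.2 s of the 61 s allowed.

- **Collar:** it slid down the post with no sideways load and met the shoulder at the expected height, where the contact force rose to about 12 N. After release, a picture showed it sitting on the post. I did not measure its final centring.
- **Plate:** the last picture gave the plate at 32.4° from the handle corner and the pointer at 32.0° to 32.8°, against a tolerance of 3.4°. The blurry plate corner read 34.6°, which I put down to a rough pixel pick. The tool's rise of 103.5–104 mm also gives about 32°.
- **Hold:** the fingers were closed on the bar (about 9 mm measured, 10 mm bar) with a 30 N grip, and the arm was at rest.
- **Everything else:** I did not knowingly touch the narrow collar, the yellow look-alikes, the pointer, screwdriver, jar or mouse, and no unexpected contact forces appeared. I made no separate final check of their positions.

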